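Dock the spot-cleaner flask in its dosing station

ROBOT

A 6-joint arm with a two-finger parallel gripper is mounted at the origin on the work surface. World frame = base frame: x ahead of the robot, y to its left, z up, the work surface at z = 0. Lengths are in mm, angles in rad, forces in N, time in s.
With the tool pointing down it reaches from about 300 to 875 mm from the base axis. Payload 6.4 kg.
Tool frame: the origin (TCP) lies at the very end of the fingers, on their centre line; the grasp point (between the pads) lies 19 mm behind it (robot.grip_point_offset is the distance from the TCP to the grasp point, in mm); z points along the fingers, y is the direction in which the jaws open and shut (so a half turn about z gives the same grasp; the last joint's range is limited). The gripper opens to 88 mm and grips with 3 to 60 N. Pads are 18 mm wide; open, the fingers measure 123 mm over their backs; the gripper's body (75 mm by 187 mm) begins 45 mm behind the grasp point.
Start: joints at [0.956, 0.181, 1.607, -0, 1.354, -0.206], TCP at [228.558, 527.639, 238.714] pointing down, gripper open.
Joint ranges: [-2.99, 2.99], [-0.89, 2.07], [0.3, 2.58], [-1.14, 4.28], [0, 2.63], [-3.12, 3.12]. Speed limits (rad/s): [2.57, 2.57, 3.01, 3.14, 3.14, 3.14].

INTERFACE

Orientations are given as a unit quaternion [x, y, z, w].
In Python, from rig import robot, imaging, job_done, recognise gives the robot as it stands.
- The arm moves only by the shell command python3 -m pendant 'ROWS' [FORCE]. ROWS is JSON, a list of rows, each a list of 7 numbers: the shift along the world's x, y, z in mm, then the turn, a rotation vector about the world's x, y, z in degrees, then the opening, from 0 (shut) to 1 (fully open). A call has 1 to 10 rows; each row shifts and turns the commanded pose from where the row before left it; what a row does not reach is not made up. A row lasts 1/12 s, in which the tool goes at most 41.7 mm and 7.16 degrees, less where a joint would pass 70% of its speed; a pose out of reach is approached as far as the arm can. A call with a gripper value outside its range is refused whole. The fingers move at their own pace and stop on an object; FORCE is the grip in N (left out, the last holds). Time passes only in rows, so rows that do not move let the fingers close. It gives the time, the measured TCP pose, the force and the opening at its end, in the units of the state.
- robot.get_state(): the state, without advancing time (a new reading comes with each control period).
- imaging.snapshot(name): name is "side" or "top" or "wrist"; returns the picture (384x512x3 uint8, red, green, blue); there is no depth.
- imaging.camera_info(name): a dict with "vfov" (degrees; the focal length in pixels is half the picture's height over the tangent of half this angle, whatever the lens; pixels are square), "cx", "cy" (the principal point, pixels), "R" (3x3) and "t" (3): a world point X has camera coordinates R X + t; the wrist camera has in their place "mount" (4x4, takes a point from camera to tool coordinates, whose origin is the TCP and whose axes are the flange's). Camera axes: x right, y down, z forward; pixel columns grow to the right and rows downward; lengths in mm; the calibration is good to about 2 mm. A picture is of the moment at which its call begins: read the wrist's pose just before it. camera_info takes no time and is no camera call.
- job_done(): hands the job in, once; it reports no verdict.
Trained networks look in the newest picture that a camera, given by its name, has taken for a name from the list of things; names that differ only in an ending like _2 or _b are one class to them, and where a whole thing is asked for, a point or a joint stands for the part that bears it (a point fixed in the world has none). Each returns a list of dicts, best first, with "confidence" (0 to 1); they miss things now and then, are a little off and sometimes report something else, mostly with a low value. They report only what shows in the picture. A call takes as long as a camera call. They do not tell look-alikes from the thing itself.
- recognise(camera, label): "position" ([x, y, z] in mm, in world coordinates, good to about 4 mm: the middle of the surface that is visible of it).
The state is a dict: "clock": time; "joint_positions": joint angles; "joint_vel": joint speeds; "effort": joint torques, N m; "position": TCP position; "tcp_rot": TCP orientation; "force": force on the tool from outside, world axes, zero at the start; "torque": the same for the moment, N m; "grip_width": finger opening in mm.
Only numpy, scipy, OpenCV 4.12 (cv2) and the standard library are available. Lean on these libraries where they do the work, as an engineer would, in place of code of your own. Each camera call takes 0.05 s, during which the arm holds its last target. There are 200 camera calls.

TASK

Take the round flask from the cork mat and, keeping it upright, turn it so that the tag on its side squarely faces the reader block of the dosing station; then, facing that way, press it down into the station's sprung ring until the ring is down at its stop. Finish while still holding the flask pressed down there, because the ring springs back up if you let go. Leave the thread cone, the jar and the steel weight where they are.

Things in the scene. Friction and masses are not known exactly. Their poses are not given: they have to be found in the camera images.
- flask_center (a point): Centre of the loose amber glass flask, on its axis, 62 mm above its underside; z up along the neck, +y out of the side with the tag. 124 mm tall, 0.17 to 0.34 kg: ball-shaped bulb 76 mm wide (widest 32 mm up, flat foot 40 mm wide), straight round neck 28 mm thick from 68 to 114 mm up, black round stopper 25 mm wide, 10 mm high on top. Starts upright on the cork mat.
- tag (a point): Centre of the outer face of the flask's tag: a white block 28 mm wide and 26 mm high on the side of the bulb, its face 48 mm from the flask's axis and 32 mm above the flask's underside. Its own +y points outward.
- station: Grey dosing station fixed to the bench; origin on the bench under the middle of the sprung ring. Base plate 15 mm high, 125 mm square. Its +y points from the ring to the reader, a white block 60 mm wide, 40 mm thick, 90 mm high, window face 62 mm from the ring's middle. The tag faces it when the flask's +y points along the station's +y. Two posts 62 mm high on the other side.
- cradle_seat (a point): Centre of the sprung aluminium ring, level with its upper edge; moves with the ring: 60 mm above the bench at rest, 42 mm fully pressed. The ring is 84 mm outside, 60 mm inside, 18 mm high, open in the middle, on a coil spring. The bulb sits in it with the flask's underside about 9 mm below the ring's upper edge.
- cradle (a joint): How far the sprung ring is pressed down, in m: 0 up at rest, 0.018 at its stop. It takes about 5 N to start it and 14 N to bring it to the stop (flask's weight included); it springs back when released.
- mat: Round cork mat fixed to the bench, 90 mm in diameter, 8 mm thick, under the flask at the start; origin at the centre of its underside.
- thread_cone: Bystander: blue cone of thread, 60 mm wide at the foot, 110 mm tall, standing loose; origin at the centre of its underside.
- jar: Bystander: squat closed jar, 66 mm wide, 70 mm tall, loose; origin at the centre of its underside.
- weight: Bystander: round steel cloth weight with a knob, 52 mm wide, 44 mm tall, loose; origin at the centre of its underside.
Mind the look-alikes: they are no part of the job. There is more than one size of the station; the one meant has the size given above.

How it is judged (in metres and radians):
On the way, in this order (a step that is already met when the one before it is completed fails the run):
1. the flask is lifted clear of the mat (height (world z) of flask_center above 0.105 m), for 0.1 s.
2. the flask is over or in the ring with its tag towards the reader, the ring not yet pressed (horizontal distance between flask_center and cradle_seat below 0.015 m and value of joint cradle below 0.009 m and x of tag in the frame of station between -0.018 and 0.018 m and y of tag in the frame of station above 0.03 m), for 0.1 s.
At the end, for the whole second after the job is handed in: Robot still holding the flask down: ring pressed at least 13 of its 18 mm by the flask (over 7 N on the station, robot touching the flask); flask in the ring within 10 mm of its middle, upright within 8 degrees, tag on the reader's side within 18 mm of the reader's centre line (value of joint cradle above 0.013 m and horizontal distance between flask_center and cradle_seat below 0.01 m and z of flask_center in the frame of cradle_seat below 0.06 m and angle between flask_center's own z axis and vertical below 0.15 rad and x of tag in the frame of station between -0.018 and 0.018 m and y of tag in the frame of station above 0.03 m and contact force between flask and station above 7 N and (contact force between flask and the fingers above 2 N or contact force between flask and the arm above 2 N)); the arm keeps its last pose, push and grip.
It fails at once if the flask is tipped over (angle between flask_center's own z axis and vertical above 0.6 rad).
It fails at once if the thread cone is disturbed (distance of thread_cone from where it was at the start of the episode above 0.03 m).
It fails at once if the jar is disturbed (distance of jar from where it was at the start of the episode above 0.03 m).
It fails at once if the steel weight is disturbed (distance of weight from where it was at the start of the episode above 0.03 m).
It also fails if it takes over 43 s, if anything falls off the work surface, if the arm or the gripper's body presses on something with over 40 N, if the wrist force passes 120 N, or if a joint passes its speed limit or range.

## Working session

There is one attempt and no reset: what is moved stays moved. The work goes in short steps, Python scripts to look and compute and a shell command to move; the robot and the scene stay as the last step left them, time stands still between calls to the robot, and variables do not carry over. Pictures are saved under pics/ and viewed, on a budget of 10 in all, crops included, one or two more only if the job needs it, and the job is handed in when it is done.

```bash
mkdir -p pics
cat > h.py <<'E'
import numpy as np, cv2
from rig import robot, imaging, job_done, recognise
from scipy.spatial.transform import Rotation as Ro
def cam(n):
    c=imaging.camera_info(n); f=192/np.tan(np.radians(c['vfov'])/2)
    K=np.array([[f,0,c['cx']],[0,f,c['cy']],[0,0,1]])
    if 'R' in c: return K,np.array(c['R']),np.array(c['t'])
    s=robot.get_state(); T=np.eye(4); T[:3,:3]=Ro.from_quat(s['tcp_rot']).as_matrix(); T[:3,3]=s['position']
    M=np.linalg.inv(T@np.array(c['mount'])); return K,M[:3,:3],M[:3,3]
def proj(C,X):
    K,R,t=C; p=K@(R@np.array(X,float)+t); return p[:2]/p[2]
def ray(C,u,v,z):
    K,R,t=C; d=R.T@np.linalg.inv(K)@[u,v,1]; o=-R.T@t; return o+d*(z-o[2])/d[2]
def snap(n,f):
    C=cam(n); im=imaging.snapshot(n); cv2.imwrite('pics/'+f,im[:,:,::-1]); return C,im
E
python3 - <<'E'
from h import *
a=[]
for n in('top','side'):
    C,im=snap(n,n+'0.png'); a.append(im)
    print(n,imaging.camera_info(n))
    for l in('flask_center','tag','station','cradle_seat','mat','thread_cone','jar','weight'):
        print(l,[(np.round(r['position']).tolist(),round(r['confidence'],2),np.round(proj(C,r['position'])).tolist()) for r in recognise(n,l)])
print(robot.get_state())
E
```

```text
top {'vfov': 50.29660555677836, 'cx': 255.99841030830436, 'cy': 193.46642833116303, 'R': array([[-0.00143275, -0.99987863, -0.01551339],
       [-0.99743521,  0.00253906, -0.07153003],
       [ 0.07156074,  0.01537112, -0.9973178 ]]), 't': array([  14.83372236,  576.96467068, 1049.94893836])}
flask_center []
tag [([493.0, 174.0, 69.0], 0.82, [191.0, 226.0])]
station [([322.0, -227.0, 11.0], 0.8, [349.0, 292.0])]
cradle_seat [([513.0, -181.0, 62.0], 0.84, [334.0, 217.0]), ([331.0, -253.0, 39.0], 0.76, [362.0, 290.0])]
mat [([467.0, 157.0, 10.0], 0.65, [202.0, 236.0])]
thread_cone [([584.0, 20.0, 95.0], 0.6, [253.0, 188.0])]
jar [([760.0, 131.0, 70.0], 0.58, [209.0, 120.0])]
weight [([766.0, -128.0, 20.0], 0.78, [310.0, 122.0])]
side {'vfov': 43.55039205142336, 'cx': 259.1576212609366, 'cy': 185.28882836328737, 'R': array([[-0.9593088 , -0.28211226, -0.01180241],
       [-0.20755581,  0.73288936, -0.64791494],
       [ 0.19143461, -0.61910085, -0.76162125]]), 't': array([553.93789287, 167.54095489, 974.0045706 ])}
flask_center [([490.0, 204.0, 65.0], 0.7, [273.0, 279.0])]
tag [([489.0,
[... 603 characters left out ...]
lock': 0.9, 'joint_positions': array([ 9.55697618e-01,  1.80768922e-01,  1.60702185e+00, -3.57654732e-05,
        1.35380519e+00, -2.06298661e-01]), 'joint_vel': array([-5.25713851e-04,  9.55931841e-04, -1.37985762e-03, -6.98583631e-05,
       -5.39859470e-04, -1.38132868e-03]), 'effort': array([-2.28387107e-04, -4.33814943e+01, -3.42183995e+01,  7.03873951e-02,
        3.05812689e-02,  6.20468336e-05]), 'position': array([228.56185134, 527.62340127, 238.72137406]), 'tcp_rot': array([ 2.02975940e-01,  9.79183725e-01, -8.48680940e-06,  1.53516240e-05]), 'force': array([0.22837055, 0.59068059, 0.00487138]), 'torque': array([0.00054256, 0.00038318, 0.0273806 ]), 'grip_width': 87.91273088830155}
```

View pics/top0.png

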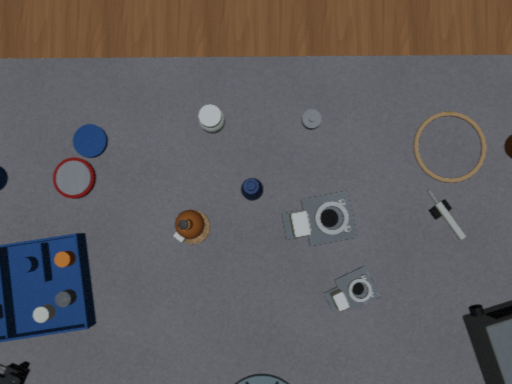

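View pics/side0.png

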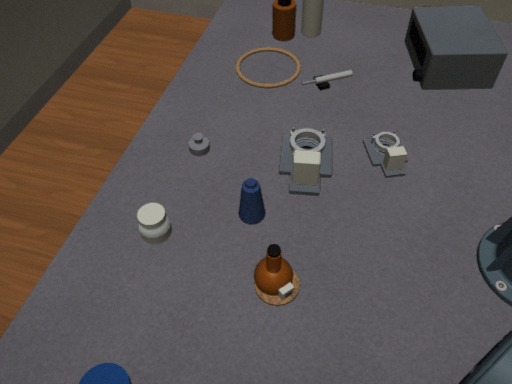

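Run:
```python
from h import *
t=cv2.imread('pics/top0.png');s=cv2.imread('pics/side0.png')
def cr(i,x,y,w=66,h=50): return cv2.resize(i[y:y+h,x:x+w],(w*6,h*6),interpolation=cv2.INTER_CUBIC)
a=np.vstack([np.hstack([cr(t,160,200),cr(t,285,190,66)]),np.hstack([cr(s,245,245,66,50),cr(s,275,125,66,50)])])
cv2.imwrite('pics/c1.png',a)
T=cam('top');S=cam('side')
print('stopper top',ray(T,184,225,132),ray(S,273,249,132))
print('tag',ray(T,179,237,48),ray(S,286,290,40))
print('ring',ray(T,331,218,60),ray(S,307,140,60)); print('reader top',ray(T,301,224,90))
```

```text
stopper top [495.49977239 180.49088265 132.        ] [496.24533454 183.2719996  132.        ]
tag [464.7061121  208.97563371  48.        ] [463.48291227 206.80993616  40.        ]
ring [ 512.11135034 -174.65431517   60.        ] [ 510.88022171 -176.88212664   60.        ]
reader top [497.32487709 -96.69299614  90.        ]
```

View pics/c1.png

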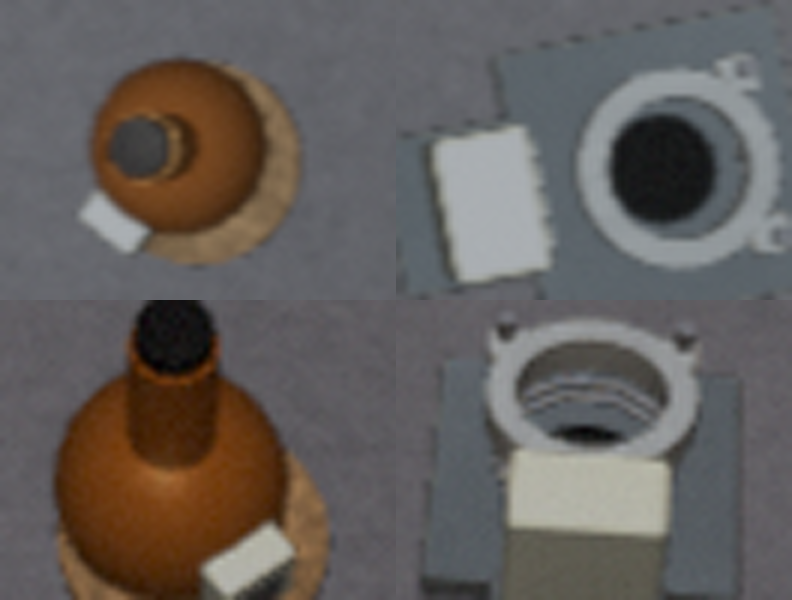

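Crops (6×): top view shows the flask stopper at about (183.3,224.5) and the tag top at (179.2,237). The large station's ring is at (331.8,218.2) and the reader top at (301,223.8), with the station yawed about 11°. The tag points about 140° in the world and has to end at about 101°. Moving to above the flask now.

```bash
python3 -m pendant '[[20,-26,0,0,0,0,1],[23,-30,0,0,0,0,1],[23,-30,0,0,0,0,1],[23,-30,0,0,0,0,1],[23,-30,0,0,0,0,1],[23,-30,0,0,0,0,1],[23,-30,0,0,0,0,1],[23,-30,0,0,0,0,1],[20,-25,0,0,0,0,1],[0,0,0,0,0,0,1]]'
python3 - <<'E'
from h import *
T=cam('top');S=cam('side')
f=np.array(ray(T,183.3,224.5,132));tg=ray(T,179.2,237,53);r=ray(T,331.8,218.2,60);b=ray(T,301,223.8,90)
print(f,tg,np.degrees(np.arctan2(*(tg-f)[1::-1])),np.hypot(*(tg-f)[:2]));print(r,b,np.degrees(np.arctan2(*(b-r)[1::-1])))
C,im=snap('wrist','w1.png'); print(robot.get_state()['position'],proj(C,f))
for l in('flask_center','tag'): print(l,[(np.round(q['position']).tolist(),round(q['confidence'],2),np.round(proj(C,q['position'])).tolist()) for q in recognise('wrist',l)])
E
```

```text
clock: 1.73
position: [432.9, 262.6, 239.0]
tcp_rot: [0.205, 0.979, -0.001, 0.001]
force: [-0.2, -0.4, 0.7]
grip_width: 88.1
[496.66811799 182.14598345 132.        ] [464.8770182  207.45127316  53.        ] 141.48068016114135 40.63288955529917
[ 511.60823834 -176.64467468   60.        ] [497.80977356 -96.69750194  90.        ] 99.79247721544971
[431.2546114  264.50383908 238.83088311] [211.37318814 274.47688814]
flask_center [([477.0, 194.0, 64.0], 0.72, [221.0, 227.0])]
tag [([487.0, 189.0, 67.0], 0.79, [221.0, 235.0])]
```

View pics/w1.png

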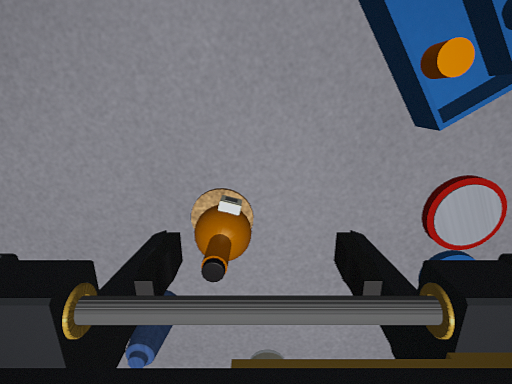

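Wrist view: stopper centre is at about (213,271), close to the prediction, and the tag's white top face is at about (229.5,208). The gripper is clear of everything.

Run:
```python
from h import *
C=cam('wrist')
print(robot.get_state()['position'])
w=cv2.imread('pics/w1.png'); cv2.imwrite('pics/c2.png',cv2.resize(w[180:290,180:265],(600,776)[:2],interpolation=cv2.INTER_CUBIC)[:600])
print(cam('wrist')[2])
C,im=snap('wrist','w2.png')
f=ray(C,213,271,132);tg=ray(C,229.5,208,53);print(f,tg,np.degrees(np.arctan2(*(tg-f)[1::-1])),np.hypot(*(tg-f)[:2]))
w=cv2.imread('pics/w2.png'); cv2.imwrite('pics/c2.png',cv2.resize(w[185:285,185:265],None,fx=6,fy=6,interpolation=cv2.INTER_CUBIC))
```

```text
[429.45589707 266.63216313 238.66863062]
[-416.2670907  -314.37967103  300.9218872 ]
[489.96412774 190.2549185  132.        ] [459.3901296  215.19011879  53.        ] 140.80038730358814 39.45292860384796
```

View pics/c2.png

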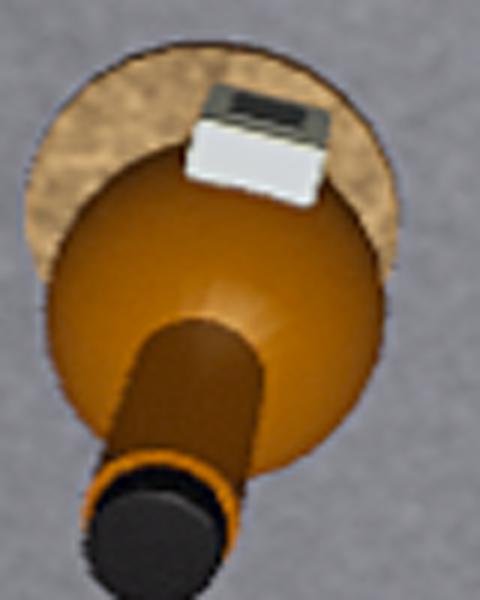

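Run:
```python
from h import *
C=cam('wrist'); p=lambda x,y,z: ray(C,185+x/6,185+y/6,z)
f=p(153,542,132);tg=p(258,160,53);d=p(327,148,53)-p(195,118,53);m=p(261,133,53)
print(robot.get_state()['position'],f,tg,np.degrees(np.arctan2(*(tg-f)[1::-1])),np.hypot(*(tg-f)[:2]))
print('edge',np.hypot(*d[:2]),np.degrees(np.arctan2(d[1],d[0])), 'face dist',np.hypot(*(m-f)[:2]),np.degrees(np.arctan2(*(m-f)[1::-1])))
```

```text
[429.04636048 267.1737277  238.6575117 ] [493.24583783 186.25107622 132.        ] [462.73722506 211.96736346  53.        ] 139.8718267190558 39.90116392063325
edge 27.88782306220823 52.692365054121154 face dist 45.9045143694501 141.04332234918414
```

```bash
python3 -m pendant '[[16,-20,0,0,0,0,1],[20,-25,0,0,0,0,1],[20,-25,0,0,0,0,1],[10,-13,0,0,0,0,1],[0,0,-20,0,0,0,1],[0,0,-20,0,0,0,1],[0,0,0,0,0,0,1],[0,0,0,0,0,0,1]]'
python3 - <<'E'
from h import *
C,im=snap('wrist','w3.png'); print(robot.get_state()['position'],proj(C,[495,184,132]),proj(C,[495,184,80]))
x,y=map(int,proj(C,[495,184,132])); print(x,y)
E
```

```text
clock: 2.6
position: [494.1, 184.7, 197.9]
tcp_rot: [0.202, 0.979, -0.0, -0.001]
force: [-0.5, -0.1, -0.1]
grip_width: 88.3
[495.0707851  184.7985158  199.11596299] [257.62040498 208.10488495] [257.69925539 188.52833622]
257 208
```

View pics/w3.png

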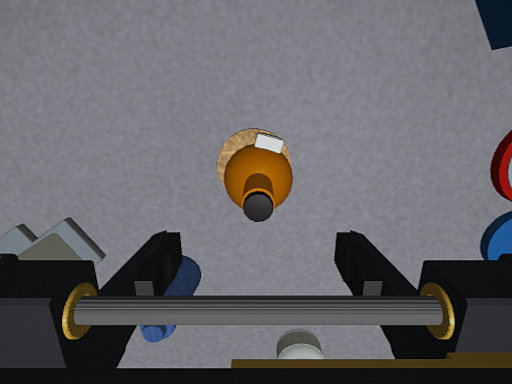

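The stopper shows at (258,206) against a predicted (257.6,208), so the alignment is within about 1–2 mm. Next: descend, grip and lift.

```bash
python3 -m pendant '[[0,0,-25,0,0,0,1],[0,0,-30,0,0,0,1],[0,0,-30,0,0,0,1],[0,0,-18,0,0,0,1],[0,0,-9,0,0,0,1],[0,0,0,0,0,0,1],[0,0,0,0,0,0,1],[0,0,0,0,0,0,0],[0,0,0,0,0,0,0],[0,0,0,0,0,0,0]]' 45
python3 -m pendant '[[0,0,0,0,0,0,0],[0,0,0,0,0,0,0],[0,0,0,0,0,0,0],[0,0,0,0,0,0,0],[0,0,0,0,0,0,0],[0,0,0,0,0,0,0]]'
```

```text
clock: 3.48
position: [496.7, 183.8, 88.2]
tcp_rot: [0.203, 0.979, 0.0, 0.001]
force: [-0.0, 0.4, 0.1]
grip_width: 70.4
clock: 3.98
position: [495.5, 183.6, 86.7]
tcp_rot: [0.203, 0.979, -0.0, -0.0]
force: [0.2, 0.2, 0.5]
grip_width: 30.2
```

```bash
python3 -m pendant '[[0,0,0,0,0,0,0],[0,0,0,0,0,0,0],[0,0,0,0,0,0,0],[0,0,10,0,0,0,0],[0,0,20,0,0,0,0],[0,0,25,0,0,0,0],[0,0,25,0,0,0,0],[0,0,20,0,0,0,0],[0,0,10,0,0,0,0],[0,0,0,0,0,0,0]]'
python3 -m pendant '[[0,-10,0,0,0,-3,0],[0,-20,0,0,0,-5,0],[0,-30,0,0,0,-6,0],[2,-30,0,0,0,-6,0],[2,-30,0,0,0,-6,0],[2,-30,0,0,0,-6,0],[2,-30,0,0,0,-4.5,0],[2,-30,0,0,0,-4,0],[2,-30,0,0,0,0,0],[2,-30,0,0,0,0,0]]'
python3 -m pendant '[[1,-30,0,0,0,0,0],[1,-25,0,0,0,0,0],[0,-20,0,0,0,0,0],[0,-10,0,0,0,0,0],[0,0,0,0,0,0,0],[0,0,0,0,0,0,0],[0,0,0,0,0,0,0]]'
python3 - <<'E'
from h import *
C,im=snap('wrist','w4.png');D,it=snap('top','t4.png');E,si=snap('side','s4.png')
s=robot.get_state();print(s['position'],Ro.from_quat(s['tcp_rot']).as_matrix().round(3).tolist())
a=[cv2.resize(im[60:260,150:362],(400,377)),cv2.resize(it[190:260,282:356],(400,378))[:377]]
cv2.imwrite('pics/c4.png',np.hstack(a)[:,:,::-1])
E
```

```text
clock: 4.82
position: [497.0, 183.9, 199.6]
tcp_rot: [0.203, 0.979, 0.001, 0.002]
force: [0.4, 0.6, -2.0]
grip_width: 26.8
clock: 5.65
position: [508.4, -87.4, 195.0]
tcp_rot: [0.53, 0.848, -0.0, -0.001]
force: [0.4, -0.2, -2.1]
grip_width: 26.9
clock: 6.23
position: [511.2, -170.0, 196.0]
tcp_rot: [0.529, 0.849, 0.0, -0.001]
force: [-0.2, 0.7, -2.5]
grip_width: 27.0
[ 511.60347929 -170.08196711  196.63394727] [[-0.441, 0.898, -0.0], [0.898, 0.441, 0.0], [0.0, 0.0, -1.0]]
```

View pics/w4.png

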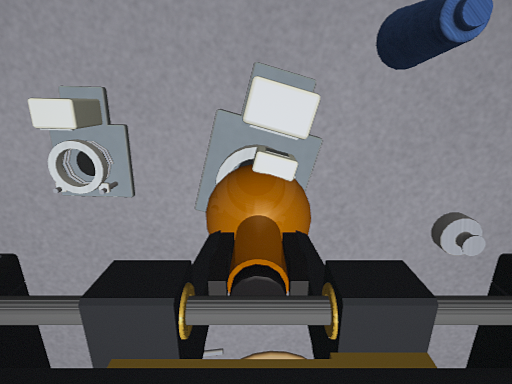

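View pics/s4.png

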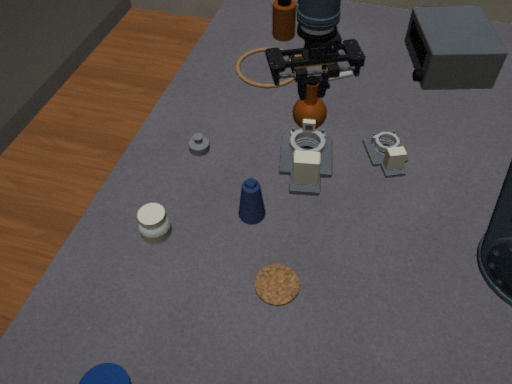

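Wrist view: the tag, about (276,164), faces the reader, about (283,107), with their edges nearly parallel; the ring lies under the bulb. The side view agrees. Next I'll measure the reader corners more precisely on an enlarged crop.

Run:
```python
import cv2
w=cv2.imread('pics/w4.png'); cv2.imwrite('pics/c5.png',cv2.resize(w[60:200,190:340],None,fx=4,fy=4,interpolation=cv2.INTER_CUBIC))
```

```text
(no output)
```

View pics/c5.png

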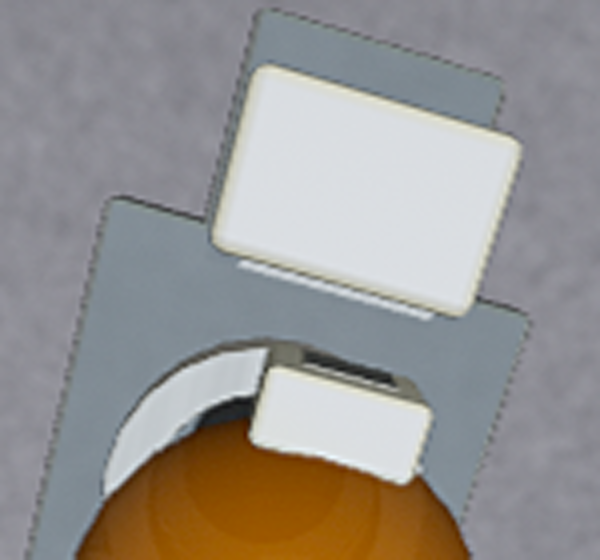

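Run:
```python
from h import *
C=cam('wrist'); p=lambda x,y,z: ray(C,190+x/4,60+y/4,z)[:2]
s=robot.get_state(); tcp=s['position'];print(tcp)
q=[p(*c,90) for c in((262,64),(522,138),(470,317),(212,245))]
print([np.linalg.norm(q[i]-q[(i+1)%4]).round(1) for i in range(4)])
an=lambda v:np.degrees(np.arctan2(v[1],v[0]))
x=(q[1]-q[0]+q[2]-q[3]); y=(q[0]-q[3]+q[1]-q[2]); yaw=an(y); print('st yaw',an(x)+90,an(x)-90,yaw)
c=np.mean(q,0); y=y/np.linalg.norm(y); print('reader c',c,'ring by reader',c-82*y)
z=tcp[2]-78.7+45; e=p(432,405,z)-p(273,363,z); m=p(352,384,z); print('tag edge',np.linalg.norm(e),an(e)+90,'from axis',m-tcp[:2],np.linalg.norm(m-tcp[:2]),an(m-tcp[:2]))
```

```text
[ 511.60347929 -170.08196711  196.63394727]
[np.float64(56.1), np.float64(38.1), np.float64(58.3), np.float64(37.7)]
st yaw 101.02745283999928 -78.97254716000072 101.02548080271228
reader c [497.13737997 -95.55707764] ring by reader [ 512.8195134  -176.04354042]
tag edge 26.207748679464054 101.20509281735073 from axis [-9.53589135 47.28045949] 48.23251054149763 101.40288607579201
```

The station yaw is 101.0° and the tag yaw 101.3°. The ring is at about (512.3,-176.5). Centring, then down to just above the ring.

```bash
python3 -m pendant '[[1,-6,0,0,0,0,0],[0,0,-15,0,0,0,0],[0,0,-20,0,0,0,0],[0,0,-15,0,0,0,0],[0,0,-10,0,0,0,0],[0,0,0,0,0,0,0],[0,0,0,0,0,0,0],[0,0,0,0,0,0,0],[0,0,0,0,0,0,0]]'
python3 -m pendant '[[0,0,-3,0,0,0,0],[0,0,-3,0,0,0,0],[0,0,-3,0,0,0,0],[0,0,0,0,0,0,0],[0,0,0,0,0,0,0],[0,0,0,0,0,0,0]]' 55
python3 - <<'E'
from h import *
C,im=snap('side','s5.png'); W,iw=snap('wrist','w5.png'); print(robot.get_state()['position'],robot.get_state()['force'])
a=np.hstack([cv2.resize(im[85:175,260:350],(390,390),interpolation=cv2.INTER_CUBIC),cv2.resize(iw[60:260,160:360],(390,390),interpolation=cv2.INTER_CUBIC)])
cv2.imwrite('pics/c6.png',a[:,:,::-1])
E
```

```text
clock: 7.13
position: [513.4, -177.8, 137.9]
tcp_rot: [0.529, 0.848, 0.0, 0.001]
force: [0.1, 0.7, -1.7]
grip_width: 26.9
clock: 7.63
position: [512.6, -177.4, 128.0]
tcp_rot: [0.529, 0.848, 0.0, 0.0]
force: [-1.8, 1.2, 3.7]
grip_width: 26.7
[ 512.63039367 -177.40080586  128.01506652] [-2.05641471  0.5254869   2.54876519]
```

View pics/c6.png

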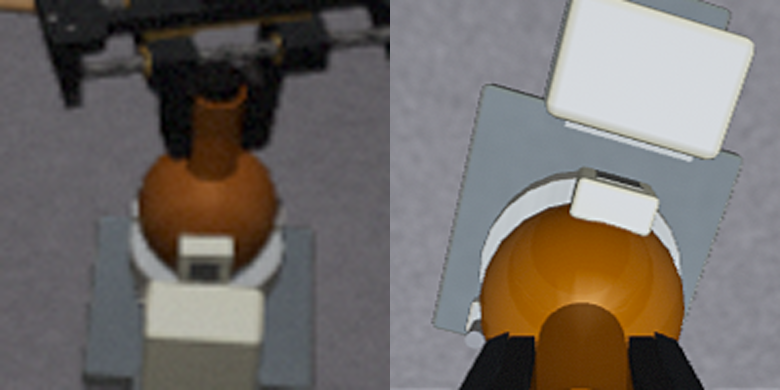

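The flask has started to bear on the ring (about 5–6 N), centred, with the tag facing the reader. Now pressing while watching the force.

```bash
python3 -m pendant '[[0,0,-3,0,0,0,0],[0,0,-3,0,0,0,0],[0,0,-3,0,0,0,0],[0,0,-3,0,0,0,0],[0,0,0,0,0,0,0],[0,0,0,0,0,0,0],[0,0,0,0,0,0,0]]'
python3 -m pendant '[[0,0,-2,0,0,0,0],[0,0,-2,0,0,0,0],[0,0,0,0,0,0,0],[0,0,0,0,0,0,0],[0,0,0,0,0,0,0]]'
python3 -m pendant '[[0,0,-1,0,0,0,0],[0,0,-1,0,0,0,0],[0,0,0,0,0,0,0],[0,0,0,0,0,0,0],[0,0,0,0,0,0,0]]'
```

```text
clock: 8.32
position: [512.7, -177.5, 116.2]
tcp_rot: [0.529, 0.848, -0.0, 0.0]
force: [-3.2, 2.9, 8.7]
grip_width: 26.6
clock: 8.73
position: [512.8, -177.5, 112.5]
tcp_rot: [0.529, 0.848, -0.0, 0.0]
force: [-4.5, 1.4, 11.1]
grip_width: 26.9
clock: 9.15
position: [513.1, -177.7, 112.0]
tcp_rot: [0.529, 0.848, -0.0, 0.001]
force: [-8.3, 4.4, 20.6]
grip_width: 26.7
```

```bash
python3 -m pendant '[[0,0,0,0,0,0,0],[0,0,0,0,0,0,0],[0,0,0,0,0,0,0],[0,0,0,0,0,0,0],[0,0,0,0,0,0,0],[0,0,0,0,0,0,0]]'
python3 - <<'E'
from h import *
C,im=snap('side','s6.png'); W,iw=snap('wrist','w6.png'); s=robot.get_state();print(s['position'],s['force'])
a=np.hstack([cv2.resize(im[85:175,260:350],(390,390),interpolation=cv2.INTER_CUBIC),cv2.resize(iw[60:260,160:360],(390,390),interpolation=cv2.INTER_CUBIC)])
cv2.imwrite('pics/c7.png',a[:,:,::-1])
E
```

```text
clock: 9.65
position: [513.1, -177.7, 112.0]
tcp_rot: [0.529, 0.848, -0.0, 0.001]
force: [-8.8, 4.4, 20.0]
grip_width: 26.8
[ 513.14677757 -177.70811983  111.9761441 ] [-7.41591724  4.89077055 20.93784971]
```

View pics/c7.png

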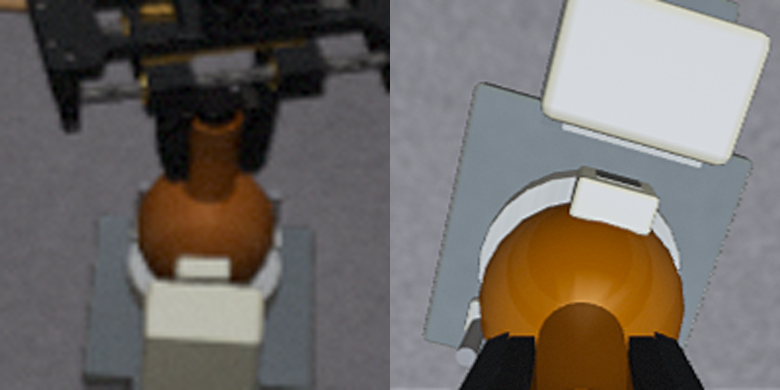

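The ring is pressed down, the bulb is centred and upright, and the tag is square to the reader. Force and pose are steady, so I'm handing in.

```bash
python3 -c "
from rig import job_done
print(job_done())"
```

```text
the job is handed in; nothing more can be done
None
```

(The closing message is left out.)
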